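# Tip bottle caps off a tray into a steriliser and start it

### The arm

A 6-joint arm with a two-finger parallel gripper is mounted at the origin on the work surface. World frame = base frame: x ahead of the robot, y to its left, z up, the work surface at z = 0. Lengths are in m, angles in rad, forces in N, time in s.
With the tool pointing down it reaches from about 0.15 to 0.775 m from the base axis. Payload 6.1 kg.
Tool frame: the origin (TCP) lies midway between the tips of the shut fingers; the grasp point (between the pads) lies 19 mm behind it; z points along the fingers, x is the direction in which the jaws open and shut, and the axes are right-handed (so a half turn about z gives the same grasp; the last joint's range is limited). The gripper opens to 85 mm and grips with 20 to 120 N. Pads are 22 mm wide; open, the fingers measure 114 mm over their backs; the gripper's body (76 mm by 85 mm) begins 54 mm behind the grasp point. The pads swing forward as they close: fully open they stand 13 mm farther back than shut.
Start: joints at [1.176, 0.126, -0.04, 1.405, 0, 1.571], TCP at [0.202, 0.485, 0.231] pointing down, gripper open.
Joint ranges: [-2.72, 2.72], [-0.95, 1.95], [-1.27, 1.35], [-1.78, 2.02], [-1.46, 1.47], [-3.14, 3.14]. Speed limits (rad/s): [2.39, 2.39, 3.01, 3.14, 3.14, 3.14].

### API

Orientations are given as [roll, pitch, yaw] about the fixed x, y, z axes, in that order (R = Rz(yaw) Ry(pitch) Rx(roll)).
In Python, from rig import ctrl gives the robot as it stands. The module is installed in compiled form; this text tells all that it offers.
- The arm moves only by the tool jog_arm, never from a script. Its argument "deltas" is a list of rows, each a list of 6 numbers: the shift along the world's x, y, z normalised to -1 to 1, where 1 is 0.02 m, then the turn, a rotation vector about the world's x, y, z normalised to -1 to 1, where 1 is 8 degrees. In form: [[x, y, z, rx, ry, rz], ...]. A call has 1 to 12 rows; each row shifts and turns the pose as measured when the row begins; what a row does not reach is not made up. A row lasts 1/10 s, in which the tool goes at most 50 mm and 8.59 degrees, less where a joint would pass 70% of its speed; a pose out of reach is approached as far as the arm can. A call with a number of a shift or a turn outside -1 to 1 is refused whole. A call with a gripper value outside its range is refused whole. "gripper" is the finger opening in mm, from 0 to 85.4, set as the call begins (left out, the last holds). The fingers move at their own pace and stop on an object; the grip force is fixed at half the most. Time passes only in rows, so rows that do not move let the fingers close. It gives the time, the measured TCP pose, the force and the opening at its end, in the units of the state.
- ctrl.read_state(): the state, without advancing time (a new reading comes with each control period).
- ctrl.get_image(name): name is "side" or "top"; returns the picture (420x560x3 uint8, red, green, blue); there is no depth.
- ctrl.camera_model(name): a dict with "fx", "fy", "cx", "cy" (pixels), "distortion" ([k1, k2, p1, p2, k3] as OpenCV has them; the pictures are not rectified), "rvec" (rotation vector, rad) and "tvec" (3), from world to camera coordinates, as OpenCV has them. Camera axes: x right, y down, z forward; pixel columns grow to the right and rows downward; lengths in m; the calibration is good to about 2 mm. A picture is of the moment at which its call begins. camera_model takes no time and is no camera call.
- ctrl.finish_job(): hands the job in, once; it reports no verdict.
The state is a dict: "t": time; "joint_positions": joint angles; "joint_velocities": joint speeds; "joint_torque": joint torques, N m; "ee_pos": TCP position; "orientation": TCP orientation; "contact_force": force on the tool from outside, world axes, zero at the start; "wrist_torque": the same for the moment, N m; "grip_width": opening from 0.0 (shut) to 1.0 (fully open).
Only numpy, scipy, OpenCV 4.12 (cv2) and the standard library are available. Lean on these libraries where they do the work, as an engineer would, in place of code of your own. Each camera call takes 0.05 s, during which the arm holds its last target. There are 200 camera calls.

### The job

Pick up the steel tray by its handle and tip all three bottle caps off its open end into the open steriliser, without the gripper touching the caps. Put the empty tray back flat on its cork mat, then shut the steriliser's lid fully and turn the knob on its sloping front panel clockwise until it clicks over to its end stop. Leave the two bottles and the beaker standing where they are.

Things in the scene. Friction and masses are not known exactly. Their poses are not given: they have to be found in the camera images.
- steriliser: White steriliser, fixed, left or right on the table: open-topped chamber 150 (x) by 210 (y) by 110 mm high outside, walls and floor 6 mm. In front a sloping control panel reaches to x = -155 mm, at most 85 mm high (knob apart). Origin: underside centre of the chamber; x points from the panel (front) to the lid's hinge (back), z up.
- lid (a joint): Lid angle: 0 shut, 1.3 to 1.5 rad (nearly upright) at the start, at most 1.9. Hinge line along the steriliser's y at x = +75, z = 110 mm. The hinge is stiff (0.22 N m): the lid stays where it is left; pushing its outer face near the free edge towards the front (-x) and down shuts it with under 4 N.
- lid_edge (a point): Middle of the lid's free edge, on its outer (when shut, upper) face. The lid is a plain flat white plate, 160 mm from hinge to free edge, 210 mm wide, 8 mm thick, inner face in the hinge plane; shut, it overhangs the front wall by 10 mm. x points from free edge to hinge, z out of the outer face.
- timer (a joint): Knob angle: 0 at the start (off), grows clockwise seen from outside, end stop at 1.2 rad (on). A sprung detent resists with up to 0.10 N m until 0.6 rad, then snaps the knob on towards 1.2.
- timer_grip (a point): Grip point on the black knob's axis. Its z axis is the knob axis, out of the panel, leaning 0.6 rad (34 deg) from vertical to the steriliser's front. The grip is a bar along x, 53 mm long, 14 wide, 30 high, on a disc of 56 mm diameter; bar top 7 mm above this point, disc top 23 and panel 37 mm below it. It turns with the knob; at 0 the bar runs up and down the slope.
- mat: Cork mat 200 (x) by 180 (y) by 4 mm, fixed to the table, on the other side from the steriliser. Origin: underside centre. The tray starts on it.
- tray: Steel tray 150 (x) by 140 (y) mm, bottom 4 mm thick, walls 22 mm high and 4 mm thick at both sides and the back (-x); the front end (+x) is open, so that things slide off. 0.3 kg. Origin: underside centre; z up. A handle stands behind the back wall. The caps begin to slide at a tilt of 25 to 37 deg; 50 deg empties it.
- tray_handle (a point): Grip point on the handle, at (-130, 0, 70) mm in the tray's frame, with the tray's axes: a dark steel plate 10 mm thick, 60 wide (along tray y), rising 95 mm along its slope from behind the back wall and leaning back (to tray -x) 0.65 rad (37 deg) from tray z. The point is mid-plate, 25 mm below its top edge. Fingers pointing along the plate, down and forward at 37 deg, straddle it fore and aft.
- tray_lip (a point): Middle of the tray's open front edge, on its upper surface: (75, 0, 4) mm in the tray's frame.
- cap1_mid (a point): Centre of a white ribbed wide-mouth bottle cap, 60 mm diameter, 24 mm high, about 35 g, lying flat on the tray. The three are alike; two lie side by side near the open end and one behind.
- cap2_mid (a point): Centre of a white ribbed wide-mouth bottle cap, 60 mm diameter, 24 mm high, about 35 g, lying flat on the tray. The three are alike; two lie side by side near the open end and one behind.
- cap3_mid (a point): Centre of a white ribbed wide-mouth bottle cap, 60 mm diameter, 24 mm high, about 35 g, lying flat on the tray. The three are alike; two lie side by side near the open end and one behind.
- white_bottle: Bystander: white plastic bottle, 72 mm diameter, 200 mm tall, beyond the work on the left. Origin: underside centre.
- oil_bottle: Bystander: amber glass bottle, 64 mm diameter, 210 mm tall, on the right. Origin: underside centre.
- beaker: Bystander: glass beaker, 68 mm diameter, 85 mm tall, in the middle towards the far side. Origin: underside centre.
There are look-alikes about, which are no part of the job. What is shaped like the part that bears cap2_mid but green or yellow is not meant. Leave any black look-alike of the part that bears cap1_mid alone.

How it is judged:
On the way, in this order (a step that is already met when the one before it is completed fails the run):
1. the tray is lifted off its mat (height (world z) of tray above 0.04 m), for 0.2 s.
2. all three caps are in the steriliser's chamber, off the raised tray (x of cap1_mid in the frame of steriliser between -0.072 and 0.072 m and y of cap1_mid in the frame of steriliser between -0.102 and 0.102 m and z of each of cap1_mid, cap2_mid, cap3_mid in the frame of steriliser below 0.105 m and x of cap2_mid in the frame of steriliser between -0.072 and 0.072 m and y of cap2_mid in the frame of steriliser between -0.102 and 0.102 m and x of cap3_mid in the frame of steriliser between -0.072 and 0.072 m and y of cap3_mid in the frame of steriliser between -0.102 and 0.102 m and height (world z) of tray above 0.04 m and contact force between tray and cap1 below 0.05 N and contact force between tray and cap2 below 0.05 N and contact force between tray and cap3 below 0.05 N), for 0.2 s.
3. the empty tray is back, flat on its mat (horizontal distance between tray and mat below 0.06 m and height (world z) of tray below 0.012 m and angle between tray's own z axis and vertical below 0.06 rad), for 0.2 s.
4. the lid is shut (value of joint lid below 0.06 rad), for 0.2 s.
5. the knob has clicked over to its stop (value of joint timer above 1.05 rad), for 0.2 s.
At the end, for the whole second after the job is handed in: All three caps are inside the chamber, the tray lies flat and still on the mat (centres within 60 mm, level within 0.06 rad), the lid is shut (under 0.06 rad) and the knob is past its click (over 1.05 rad) (all of step 3 and x of cap1_mid in the frame of steriliser between -0.072 and 0.072 m and y of cap1_mid in the frame of steriliser between -0.102 and 0.102 m and z of each of cap1_mid, cap2_mid, cap3_mid in the frame of steriliser below 0.105 m and x of cap2_mid in the frame of steriliser between -0.072 and 0.072 m and y of cap2_mid in the frame of steriliser between -0.102 and 0.102 m and x of cap3_mid in the frame of steriliser between -0.072 and 0.072 m and y of cap3_mid in the frame of steriliser between -0.102 and 0.102 m and value of joint lid below 0.06 rad and value of joint timer above 1.05 rad and linear speed of tray below 0.02 m/s); the robot touches nothing.
It fails at once if the gripper touches a cap (contact force between the fingers and cap1 above 0.5 N or contact force between the fingers and cap2 above 0.5 N or contact force between the fingers and cap3 above 0.5 N).
It fails at once if the white plastic bottle is pushed aside or tipped (distance of white_bottle from where it was at the start of the episode above 0.03 m or angle between white_bottle's own z axis and vertical above 0.3 rad).
It fails at once if the amber glass bottle is pushed aside or tipped (distance of oil_bottle from where it was at the start of the episode above 0.03 m or angle between oil_bottle's own z axis and vertical above 0.3 rad).
It fails at once if the glass beaker is pushed aside or tipped (distance of beaker from where it was at the start of the episode above 0.03 m or angle between beaker's own z axis and vertical above 0.3 rad).
It also fails if it takes over 72 s, if anything falls off the work surface, if the arm or the gripper's body presses on something with over 40 N, if the wrist force passes 120 N, or if a joint passes its speed limit or range.

## Working session

There is one attempt and no reset: what is moved stays moved. The work goes in short steps, Python scripts to look and compute and a tool call to move; the robot and the scene stay as the last step left them, time stands still between calls to the robot, and variables do not carry over. Pictures are saved under pics/ and viewed, about 8 in all and at most 12, crops included, and the job is handed in when it is done.

Besides the shell and the picture viewer there is one more tool, called after ">>>" by a JSON object that holds its "fn" and its "kwargs", one argument or row to a line. jog_arm: Moves the arm, as the interface text tells. Its arguments: {"type":"object","properties":{"deltas":{"type":"array"},"gripper":{"type":"number"}},"required":["deltas"]}

```bash
mkdir -p pics; python3 - <<'E'
from rig import ctrl
import cv2,numpy as np
for n in("side","top"):
    cv2.imwrite(f"pics/{n}0.png",cv2.cvtColor(ctrl.get_image(n),cv2.COLOR_RGB2BGR))
    c=ctrl.camera_model(n); R=cv2.Rodrigues(np.array(c["rvec"]))[0]
    print(n,c, "pos",-R.T@np.array(c["tvec"]).ravel())
print(ctrl.read_state())
E
```

```text
side {'fx': 419.96675375847104, 'fy': 419.96675375847104, 'cx': 273.798527526121, 'cy': 210.58359814169114, 'distortion': array([-0.07448162,  0.        ,  0.        ,  0.        ,  0.        ]), 'rvec': array([ 2.16774086,  0.35664362, -0.18099077]), 'tvec': array([-0.57042674, -0.03860441,  1.22988366])} pos [ 0.86622299 -0.78776451  0.6845258 ]
top {'fx': 416.7342597881185, 'fy': 416.7342597881185, 'cx': 282.1258068019747, 'cy': 205.38716505963797, 'distortion': array([-0.10745923,  0.        ,  0.        ,  0.        ,  0.        ]), 'rvec': array([ 2.15557432, -2.14410144,  0.15552569]), 'tvec': array([0.00233769, 0.60697201, 1.19552199])} pos [0.43285969 0.00931847 1.26895191]
{'t': 0.1, 'joint_positions': array([ 1.17601888e+00,  1.26350325e-01, -4.04904478e-02,  1.40541760e+00,
        5.31601225e-06,  1.57079256e+00]), 'joint_velocities': array([-0.00189982,  0.00063104,  0.00322058,  0.00093467,  0.00100949,
       -0.0012925 ]), 'joint_torque': array([ 1.12664577e-03, -4.36906528e+01,  3.53604305e+01,  1.38115630e-02,
        2.03719374e-04, -1.50718073e-06]), 'ee_pos': array([0.20177391, 0.48428011, 0.23059786]), 'orientation': array([-3.14158733e+00,  1.46204114e-03,  1.17602264e+00]), 'contact_force': array([-0.57486011,  0.79079851,  0.22570945]), 'wrist_torque': array([-0.02444644,  0.05873255,  0.0504992 ]), 'grip_width': 0.9971901166728591}
```

View pics/side0.png

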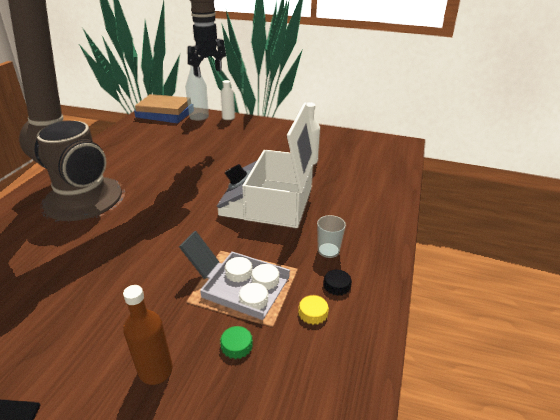

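View pics/top0.png

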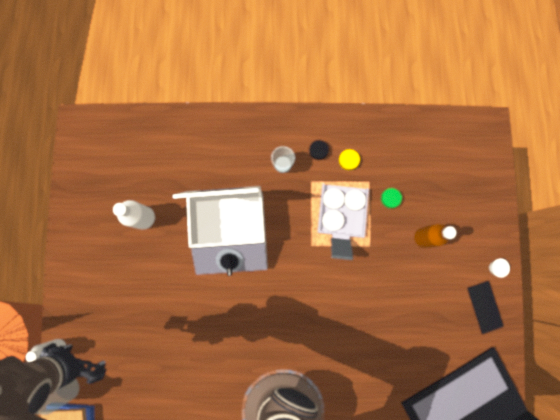

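The side view shows the tray on its mat at about (246,285) with the steriliser behind it at (275,185). In the top view the tray is at (343,212), its handle at (342,248), the steriliser at (228,230), and the knob at (229,262). There are six cap candidates in the top view: three white ones on the tray at (333,198), (355,200) and (333,220), and the black (319,150), yellow (350,159) and green (392,198) look-alikes. The white ones on the tray fit the description. I'll confirm that in an enlarged crop.

```bash
cat > h.py <<'E'
import cv2,numpy as np
from rig import ctrl
def cam(n):
    c=ctrl.camera_model(n);R=cv2.Rodrigues(np.array(c["rvec"]))[0];t=np.array(c["tvec"]).ravel()
    K=np.array([[c["fx"],0,c["cx"]],[0,c["fy"],c["cy"]],[0,0,1]]);return K,np.array(c["distortion"]),R,t
def ray(n,p):
    K,d,R,t=cam(n);u=cv2.undistortPoints(np.array([[p]],float),K,d)[0,0]
    return -R.T@t,R.T@np.array([u[0],u[1],1])
def onz(n,p,z):
    o,d=ray(n,p);return o+d*(z-o[2])/d[2]
def tri(ps,pt):
    (a,u),(b,v)=ray("side",ps),ray("top",pt)
    s,*_=np.linalg.lstsq(np.c_[u,-v],b-a,rcond=None)
    return (a+u*s[0]+b+v*s[1])/2,np.linalg.norm(a+u*s[0]-b-v*s[1])
def proj(n,P):
    K,d,R,t=cam(n);return cv2.projectPoints(np.array(P,float).reshape(-1,3),R,t,K,d)[0][:,0]
def snap(n,f=None,crop=None,s=1):
    im=cv2.cvtColor(ctrl.get_image(n),cv2.COLOR_RGB2BGR)
    if f:
        o=im
        if crop: x0,y0,x1,y1=crop;o=im[y0:y1,x0:x1]
        cv2.imwrite(f"pics/{f}.png",cv2.resize(o,None,fx=s,fy=s,interpolation=cv2.INTER_CUBIC))
    return im
E
python3 - <<'E'
import cv2,numpy as np
t=cv2.imread("pics/top0.png");s=cv2.imread("pics/side0.png")
cv2.imwrite("pics/c1.png",cv2.resize(t[140:280,170:400-25],None,fx=3.9,fy=3.9,interpolation=cv2.INTER_CUBIC))
cv2.imwrite("pics/c2.png",cv2.resize(s[95:330,170:360],None,fx=2.5,fy=2.5,interpolation=cv2.INTER_CUBIC))
from h import *
# mat and tray by colour within the window
hsv=cv2.cvtColor(t,cv2.COLOR_BGR2HSV)
w=np.zeros(t.shape[:2],bool);w[170:260,300:380]=1
m=(w&(hsv[...,0]<20)&(hsv[...,1]>90)&(hsv[...,2]>140)).astype(np.uint8)
pts=cv2.findNonZero(m);r=cv2.minAreaRect(cv2.convexHull(pts));print("mat px",r)
b=cv2.boxPoints(r);print(np.array([onz("top",p,.004) for p in b]).round(4))
m2=(w&(hsv[...,1]<70)&(hsv[...,2]>110)).astype(np.uint8);m2=cv2.morphologyEx(m2,cv2.MORPH_OPEN,np.ones((3,3)))
r=cv2.minAreaRect(cv2.findNonZero(m2));print("tray",r);print(np.array([onz("top",p,.02) for p in cv2.boxPoints(r)]).round(4))
E
```

```text
mat px ((339.5, 214.5), (89.0, 79.0), 90.0)
[[ 0.7238 -0.0495  0.004 ]
 [ 0.7259 -0.2969  0.004 ]
 [ 0.4497 -0.2895  0.004 ]
 [ 0.4494 -0.0493  0.004 ]]
tray ((341.84161376953125, 222.08416748046875), (47.66228103637695, 72.43870544433594), 5.710593223571777)
[[ 0.459  -0.0919  0.02  ]
 [ 0.6779 -0.1151  0.02  ]
 [ 0.6642 -0.2607  0.02  ]
 [ 0.4451 -0.2341  0.02  ]]
```

View pics/c1.png

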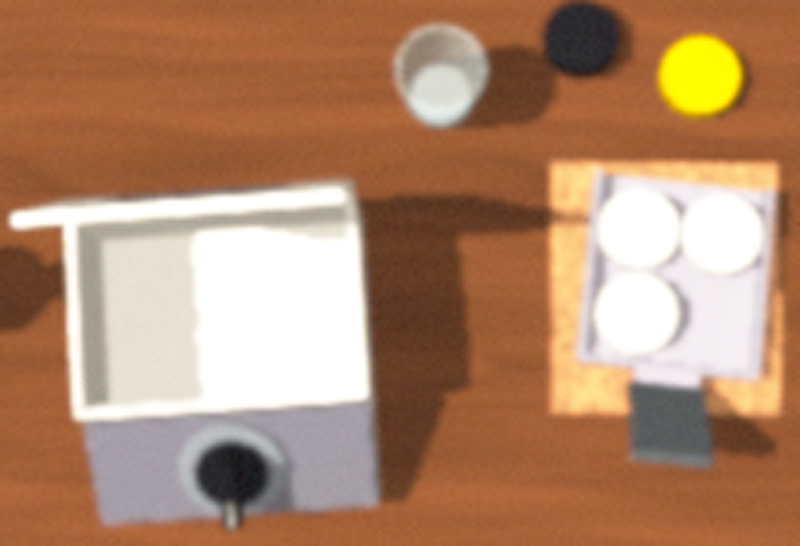

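View pics/c2.png

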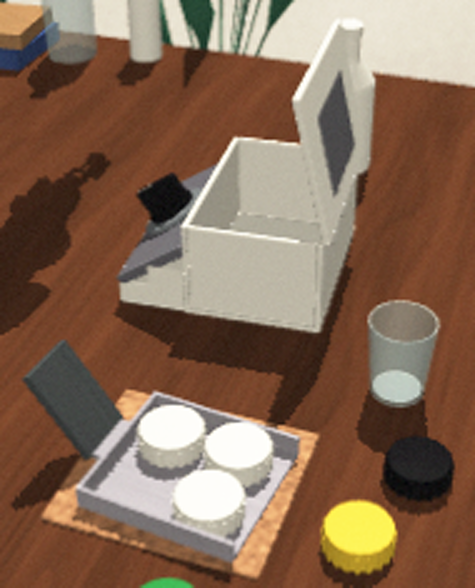

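The crops confirm it: all three white ribbed caps lie on the tray, two at the open (far) end and one behind on the left. In c1 px, the tray corners are (578,360), (758,378), (778,190) and (597,172), and the handle top is at about (672,460). The rim's front corners are (76,418) and (372,402), and the lid stands along (12,218)–(345,195).

```bash
python3 - <<'E'
from h import *
T=lambda x,y:(170+x/3.9-.4,140+y/3.9-.4)
S=lambda x,y:(170+x/2.5-.3,95+y/2.5-.3)
def pr(k,v): print(k,np.round(v,4))
for k,p,z in [("mat fl",(548,162),.004),("mat fr",(780,162),.004),("mat br",(780,413),.004),("mat bl",(550,413),.004),
 ("tray bl",(578,360),.026),("tray br",(758,378),.026),("tray fr",(778,190),.026),("tray fl",(597,172),.026),
 ("cap1",(640,227),.032),("cap2",(722,232),.032),("cap3",(638,313),.032),
 ("rim fl",(76,418),.11),("rim fr",(372,402),.11),("rim bR",(355,182),.11),("rim bL",(64,215),.11),("panel l",(102,523),.01),("panel r",(378,505),.01),
 ("knob",(232,473),.1),("beaker base",(440,105),0)]: pr(k,onz("top",T(*p),z))
for k,s,p in [("handle tl",(25,378),(630,457)),("handle tr",(65,342),(712,465)),("handle topmid",(45,360),(671,461)),("rim fr",(186,227),(372,402)),("rim fl",(235,138),(76,418)),
 ("lidtop R",(297,100),(345,195)),("lidtop L",(350,22),(12,218)),("knob top",(160,190),(230,470)),("tray br",(78,490),(758,378)),("tray fr",(236,548),(778,190)),("tray fl",(298,436),(597,172)),("tray bl",(153,397),(578,360)),("cap1",(238,444),(640,227))]:
  x,e=tri(S(*s),T(*p)); pr(k,x); print("   gap",round(e,4))
E
```

```text
mat fl [ 0.6888 -0.0808  0.004 ]
mat fr [ 0.6902 -0.2662  0.004 ]
mat br [ 0.4906 -0.2615  0.004 ]
mat bl [ 0.4902 -0.0815  0.004 ]
tray bl [ 0.5298 -0.1016  0.026 ]
tray br [ 0.5165 -0.2402  0.026 ]
tray fr [ 0.6634 -0.2592  0.026 ]
tray fl [ 0.6766 -0.1174  0.026 ]
cap1 [ 0.6324 -0.1497  0.032 ]
cap2 [ 0.6289 -0.2134  0.032 ]
cap3 [ 0.5657 -0.1474  0.032 ]
rim fl [0.4795 0.2643 0.11  ]
rim fr [0.4926 0.0528 0.11  ]
rim bR [0.6517 0.0669 0.11  ]
rim bL [0.6264 0.2783 0.11  ]
panel l [0.403  0.2637 0.01  ]
panel r [0.4187 0.0512 0.01  ]
knob [0.4417 0.1529 0.1   ]
beaker base [0.7355 0.0051 0.    ]
handle tl [ 0.4403 -0.1471  0.0552]
   gap 0.0358
handle tr [ 0.4647 -0.1779  0.1232]
   gap 0.0369
handle topmid [ 0.4526 -0.1626  0.0893]
   gap 0.0016
rim fr [0.4972 0.0551 0.1083]
   gap 0.01
rim fl [0.4801 0.2655 0.1055]
   gap 0.0008
lidtop R [0.6146 0.0655 0.2648]
   gap 0.0011
lidtop L [0.6047 0.2789 0.2598]
   gap 0.0113
knob top [0.438  0.1527 0.0893]
   gap 0.0132
tray br [ 0.5172 -0.2406  0.0227]
   gap 0.0012
tray fr [ 0.666  -0.2587  0.0239]
   gap 0.0048
tray fl [ 0.6772 -0.1174  0.0248]
   gap 0.0007
tray bl [ 0.5295 -0.1028  0.0179]
   gap 0.0022
cap1 [ 0.6322 -0.1501  0.0308]
   gap 0.001
```

```bash
cat >> h.py <<'E'
from scipy.spatial.transform import Rotation as Ro
TY=-.105; SY=.068
def Rt(yaw,tilt):  # tool rotation holding the tray at this yaw, tipped front-down by tilt
    a=.65; x=np.array([np.cos(a),0,np.sin(a)]);z=np.array([np.sin(a),0,-np.cos(a)])
    return Ro.from_euler("z",yaw)*Ro.from_euler("y",tilt)*Ro.from_matrix(np.c_[x,np.cross(z,x),z])
def plan(p,R):
    s=ctrl.read_state();c=Ro.from_euler("xyz",s["orientation"])
    print("pos",s["ee_pos"].round(4),"units",((np.array(p)-s["ee_pos"])/.02).round(2),"turn",(np.degrees((R*c.inv()).as_rotvec())/8).round(2),"t",s["t"],"j",s["joint_positions"].round(2),"F",s["contact_force"].round(1),"g",round(s["grip_width"],3))
E
python3 -c "
from h import *
plan((.4095,-.160,.1505),Rt(TY,0))"
```

```text
pos [0.2018 0.4843 0.2306] units [ 10.39 -32.21  -4.  ] turn [ 2.55 -4.29 -8.83] t 0.1 j [ 1.18  0.13 -0.04  1.41  0.    1.57] F [-0.6  0.8  0.2] g 0.997
```

>>> {"fn": "jog_arm", "kwargs": {
  "deltas": [
    [0.3,-1,0,0.08,-0.13,-0.27],
    [0.3,-1,0,0.08,-0.13,-0.27],
    [0.3,-1,0,0.08,-0.13,-0.27],
    [0.3,-1,0,0.08,-0.13,-0.27],
    [0.3,-1,0,0.08,-0.13,-0.27],
    [0.3,-1,0,0.08,-0.13,-0.27],
    [0.3,-1,0,0.08,-0.13,-0.27],
    [0.3,-1,0,0.08,-0.13,-0.27],
    [0.3,-1,0,0.08,-0.13,-0.27],
    [0.3,-1,0,0.08,-0.13,-0.27],
    [0.3,-1,0,0.08,-0.13,-0.27],
    [0.3,-1,0,0.08,-0.13,-0.27]
  ],
  "gripper": 45
}}

```text
t: 1.3
ee_pos: [0.2736, 0.2347, 0.2239]
orientation: [3.039, -0.23, 0.718]
contact_force: [0.3, 0.3, -0.1]
grip_width: 0.527
```

>>> {"fn": "jog_arm", "kwargs": {
  "deltas": [
    [0.3,-1,0,0.08,-0.13,-0.27],
    [0.3,-1,0,0.08,-0.13,-0.27],
    [0.3,-1,0,0.08,-0.13,-0.27],
    [0.3,-1,0,0.08,-0.13,-0.27],
    [0.3,-1,0,0.08,-0.13,-0.27],
    [0.3,-1,0,0.08,-0.13,-0.27],
    [0.3,-1,0,0.08,-0.13,-0.27],
    [0.3,-1,0,0.08,-0.13,-0.27],
    [0.3,-1,0,0.08,-0.13,-0.27],
    [0.3,-1,0,0.08,-0.13,-0.27],
    [0.3,-1,0,0.08,-0.13,-0.27],
    [0.3,-1,0,0.08,-0.13,-0.27]
  ]
}}

```text
t: 2.5
ee_pos: [0.343, -0.016, 0.2202]
orientation: [3.057, -0.49, 0.242]
contact_force: [0.4, 1.7, -0.2]
grip_width: 0.53
```

```bash
python3 -c "
from h import *
plan((.4095,-.160,.1505),Rt(TY,0))"
```

```text
pos [ 0.343  -0.016   0.2202] units [ 3.33 -7.2  -3.48] turn [ 0.59 -1.11 -2.15] t 2.5 j [-0.12 -0.65 -0.73  1.    0.09  1.25] F [ 0.4  1.7 -0.2] g 0.53
```

>>> {"fn": "jog_arm", "kwargs": {
  "deltas": [
    [0.4,-0.9,-0.4,0.07,-0.14,-0.26],
    [0.4,-0.9,-0.4,0.07,-0.14,-0.26],
    [0.4,-0.9,-0.4,0.07,-0.14,-0.26],
    [0.4,-0.9,-0.4,0.07,-0.14,-0.26],
    [0.4,-0.9,-0.4,0.07,-0.14,-0.26],
    [0.4,-0.9,-0.4,0.07,-0.14,-0.26],
    [0.4,-0.9,-0.4,0.07,-0.14,-0.26],
    [0.4,-0.9,-0.4,0.07,-0.14,-0.26],
    [0,0,0,0,0,0]
  ]
}}

```text
t: 3.4
ee_pos: [0.4051, -0.1679, 0.1504]
orientation: [-3.141, -0.655, -0.116]
contact_force: [0.8, -0.3, -0.8]
grip_width: 0.531
```

```bash
python3 -c "
from h import *
plan((.4095,-.160,.1505),Rt(TY,0))
im=snap('side','a1',(140,190,330,340),3.9)
"
```

```text
pos [ 0.4051 -0.1679  0.1504] units [0.22 0.39 0.  ] turn [0.   0.03 0.08] t 3.4 j [-0.58 -0.51 -0.91  0.58  0.27  1.2 ] F [ 0.8 -0.3 -0.8] g 0.531
```

View pics/a1.png

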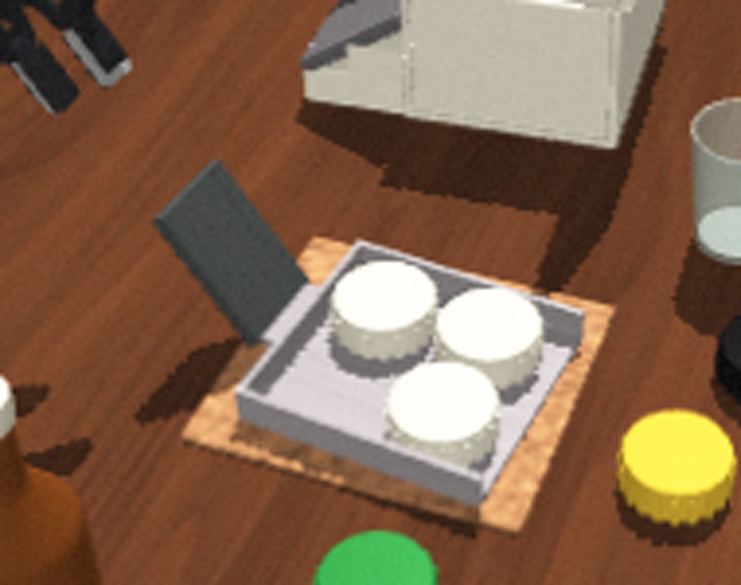

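The fingers at upper left (70,60) are aligned with the handle, and its top edge runs from (155,218) to (218,160). I'm sliding down along the plate.

>>> {"fn": "jog_arm", "kwargs": {
  "deltas": [
    [0.48,0,-0.6,0,0,0.01],
    [0.48,0,-0.6,0,0,0.01],
    [0.48,0,-0.6,0,0,0.01],
    [0.48,0,-0.6,0,0,0.01],
    [0.48,0,-0.6,0,0,0.01],
    [0.48,0,-0.6,0,0,0.01],
    [0.48,0,-0.6,0,0,0.01],
    [0.48,0,-0.6,0,0,0.01],
    [0,0,0,0,0,0]
  ]
}}

```text
t: 4.35
ee_pos: [0.4846, -0.1605, 0.0576]
orientation: [3.139, -0.656, -0.087]
contact_force: [-0.6, -0.5, -0.4]
grip_width: 0.525
```

```bash
python3 -c "
from h import *
plan((.4817,-.1675,.055),Rt(TY,0))
im=snap('side','a2',(140,190,330,340),3.9)
"
```

```text
pos [ 0.4846 -0.1605  0.0576] units [-0.14 -0.35 -0.13] turn [ 0.02  0.04 -0.11] t 4.35 j [-0.44 -0.26 -1.    0.21  0.21  1.29] F [-0.6 -0.5 -0.4] g 0.525
```

View pics/a2.png

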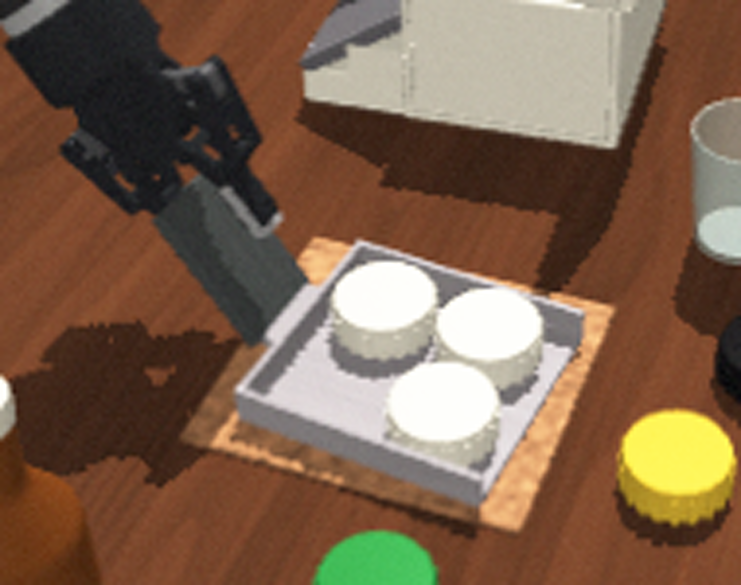

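The fingers straddle the handle at about (230,200), with one in front of the plate and one behind. I'll trim the position and close.

>>> {"fn": "jog_arm", "kwargs": {
  "deltas": [
    [-0.1,-0.35,-0.1,0.02,0.04,-0.11],
    [0,0,0,0,0,0]
  ]
}}

```text
t: 4.6
ee_pos: [0.4824, -0.1675, 0.0578]
orientation: [3.141, -0.651, -0.104]
contact_force: [0.1, -0.4, -0.5]
grip_width: 0.524
```

>>> {"fn": "jog_arm", "kwargs": {
  "deltas": [
    [0,0,0,0,0,0],
    [0,0,0,0,0,0],
    [0,0,0,0,0,0],
    [0,0,0,0,0,0],
    [0,0,0,0,0,0],
    [0,0,0,0,0,0],
    [0,0,0,0,0,0]
  ],
  "gripper": 0
}}

```text
t: 5.3
ee_pos: [0.4807, -0.1678, 0.0578]
orientation: [3.14, -0.65, -0.106]
contact_force: [-0.3, -0.8, -1.7]
grip_width: 0.109
```

>>> {"fn": "jog_arm", "kwargs": {
  "deltas": [
    [0,0,0.2,0,0,0],
    [0,0,0.4,0,0,0],
    [0,0,0.5,0,0,0],
    [0,0,0.5,0,0,0],
    [0,0,0.5,0,0,0],
    [0,0,0.5,0,0,0]
  ]
}}

```text
t: 5.9
ee_pos: [0.475, -0.1655, 0.1062]
orientation: [-3.138, -0.635, -0.109]
contact_force: [0.4, -1.9, -4.9]
grip_width: 0.109
```

```bash
python3 -c "
from h import *
plan((.4817,-.1675,.24),Rt(SY,0))
im=snap('side','a3',(140,150,340,300),3.9)
"
```

```text
pos [ 0.475  -0.1655  0.1062] units [ 0.34 -0.1   6.69] turn [-0.02 -0.11  1.25] t 5.9 j [-0.46 -0.33 -0.91  0.39  0.21  1.29] F [ 0.4 -1.9 -4.9] g 0.109
```

View pics/a3.png

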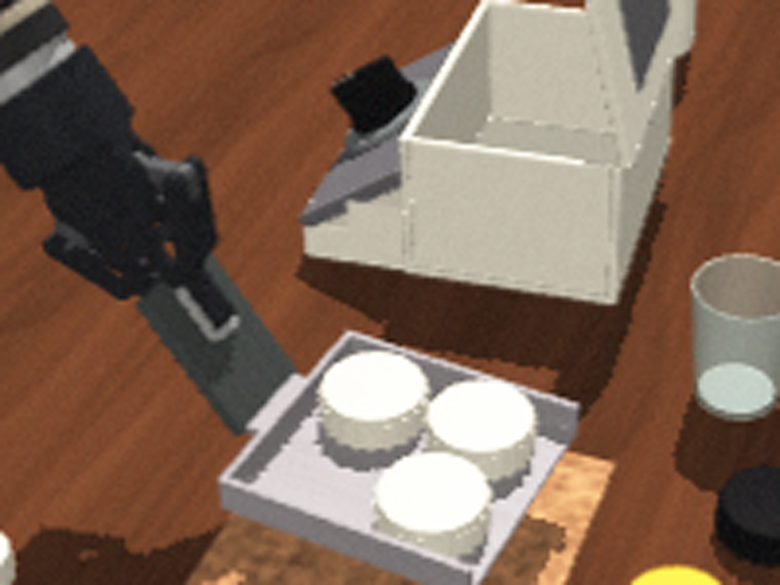

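The tray is off the mat and level, with all three caps in it at (373,385), (480,415) and (433,492). The crop also shows the knob bar at (373,92). Next I'll raise and pull back, then move left.

>>> {"fn": "jog_arm", "kwargs": {
  "deltas": [
    [-0.3,0,0.5,0,-0.01,0.06],
    [-0.5,0,0.6,0,-0.01,0.12],
    [-0.5,0,0.6,0,-0.01,0.12],
    [-0.5,0,0.6,0,0,0.12],
    [-0.5,0,0.6,0,0,0.12],
    [-0.5,0,0.6,0,0,0.12],
    [-0.5,0.1,0.6,0,0,0.12],
    [-0.5,0.1,0.6,0,0,0.12],
    [-0.5,0.2,0.6,0,0,0.12],
    [-0.5,0.3,0.6,0,0,0.12],
    [-0.4,0.4,0.4,0,0,0.1],
    [0,0.5,0,0,0,0.1]
  ]
}}

```text
t: 7.15
ee_pos: [0.362, -0.1319, 0.2353]
orientation: [-3.141, -0.629, 0.082]
contact_force: [0.2, -1.2, -4.8]
grip_width: 0.111
```

```bash
python3 -c "
from h import *
plan((.368,.150,.235),Rt(SY,.1))
"
```

```text
pos [ 0.362  -0.1319  0.2353] units [ 3.000e-01  1.409e+01 -1.000e-02] turn [-0.05  0.56 -0.1 ] t 7.15 j [-0.66 -0.58 -0.72  0.94  0.41  0.93] F [ 0.2 -1.2 -4.8] g 0.111
```

>>> {"fn": "jog_arm", "kwargs": {
  "deltas": [
    [0,0.5,0,0,0,0],
    [0,0.7,0,0,0,0],
    [0,0.7,0,0,0,0],
    [0,0.7,0,0,0,-0.02],
    [0,0.7,0,0,0,-0.02],
    [0,0.7,0,0,0,-0.02],
    [0,0.7,0,0,0,-0.02],
    [0,0.7,0,0,0,0],
    [0,0.7,0,0,0,0],
    [0,0.7,0,0,0,0],
    [0,0.7,0,0,0,0],
    [0,0.7,0,0,0,0]
  ]
}}

```text
t: 8.35
ee_pos: [0.3575, 0.043, 0.2249]
orientation: [-3.133, -0.621, 0.067]
contact_force: [0.8, -0.2, -4.5]
grip_width: 0.109
```

>>> {"fn": "jog_arm", "kwargs": {
  "deltas": [
    [0,0.7,0,0,0.05,0],
    [0,0.7,0,0,0.05,0],
    [0,0.7,0,0,0.05,0],
    [0,0.7,0,0,0.05,0],
    [0,0.7,0,0,0.05,0],
    [0,0.7,0,0,0.05,0],
    [0,0.6,0,0,0.05,0],
    [0,0.4,0,0,0.05,0],
    [0,0,0,0,0,0]
  ]
}}

```text
t: 9.25
ee_pos: [0.3507, 0.1606, 0.216]
orientation: [-3.117, -0.552, 0.078]
contact_force: [0.6, 0.3, -4.6]
grip_width: 0.111
```

```bash
python3 -c "
from h import *
plan((.368,.150,.235),Rt(SY,.1))
im=snap('side','a4',(150,60,350,210),3.9)
im=snap('top','a4t',(170,140,370,290),3.9)
cv2.imwrite('pics/a4b.png',np.hstack([cv2.imread('pics/a4.png'),cv2.imread('pics/a4t.png')])[::2,::2])
print(proj('top',[.368,.150,.235]))
"
```

```text
pos [0.3507 0.1606 0.216 ] units [ 0.86 -0.53  0.95] turn [-0.15  0.   -0.16] t 9.25 j [ 0.62 -0.57 -0.73  0.91 -0.25  2.04] F [ 0.6  0.3 -4.6] g 0.111
[[222.98159624 290.59589519]]
```

View pics/a4b.png

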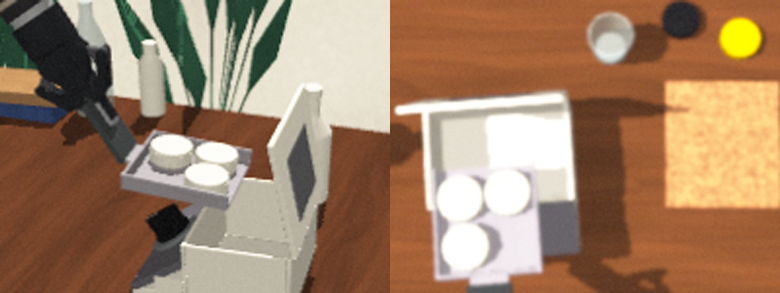

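The tray is level with the caps aboard, and its lip is over the chamber's front part. In the top half of the composite it spans about (435–545, 170–280) and sits slightly left of centre. I'll shift right, then tip in stages about the lip.

```bash
cat >> h.py <<'E'
def tip(deg,lip):
    a=np.radians(deg);R=Ro.from_euler("z",SY)*Ro.from_euler("y",a)
    plan(np.array(lip)+R.apply([-.1915,0,.0498]),Rt(SY,a))
E
python3 -c "
from h import *
tip(22,(.531,.1616,.125))
tip(58,(.531,.1616,.11))
"
```

```text
pos [0.3508 0.1595 0.216 ] units [ 1.09 -0.43  1.34] turn [-0.31  2.04 -0.13] t 9.35 j [ 0.62 -0.57 -0.73  0.91 -0.25  2.04] F [-1.   0.2 -4.2] g 0.114
pos [0.3508 0.1595 0.216 ] units [ 6.06 -0.09  4.14] turn [-0.65  6.52 -0.07] t 9.35 j [ 0.62 -0.57 -0.73  0.91 -0.25  2.04] F [-1.   0.2 -4.2] g 0.114
```

>>> {"fn": "jog_arm", "kwargs": {
  "deltas": [
    [0.18,-0.08,0.25,-0.05,0.34,-0.02],
    [0.18,-0.08,0.25,-0.05,0.34,-0.02],
    [0.18,-0.08,0.25,-0.05,0.34,-0.02],
    [0.18,-0.08,0.25,-0.05,0.34,-0.02],
    [0.18,-0.08,0.25,-0.05,0.34,-0.02],
    [0.18,-0.08,0.25,-0.05,0.34,-0.02]
  ]
}}

```text
t: 9.95
ee_pos: [0.3714, 0.1454, 0.2464]
orientation: [-3.139, -0.259, 0.063]
contact_force: [-0.8, -0.0, -3.6]
grip_width: 0.111
```

```bash
python3 -c "
from h import *
tip(22,(.531,.1616,.125))
tip(40,(.531,.1616,.115))
tip(58,(.531,.1616,.11))
"
```

```text
pos [0.3714 0.1454 0.2464] units [ 0.06  0.27 -0.18] turn [-0.01 -0.05  0.03] t 9.95 j [ 0.44 -0.32 -0.43  1.21 -0.09  1.94] F [-0.8 -0.  -3.6] g 0.111
pos [0.3714 0.1454 0.2464] units [2.26 0.42 1.49] turn [-0.16  2.19  0.03] t 9.95 j [ 0.44 -0.32 -0.43  1.21 -0.09  1.94] F [-0.8 -0.  -3.6] g 0.111
pos [0.3714 0.1454 0.2464] units [5.03 0.61 2.62] turn [-0.31  4.44  0.03] t 9.95 j [ 0.44 -0.32 -0.43  1.21 -0.09  1.94] F [-0.8 -0.  -3.6] g 0.111
```

>>> {"fn": "jog_arm", "kwargs": {
  "deltas": [
    [0.35,0.07,0.25,-0.02,0.36,0],
    [0.38,0.07,0.25,-0.02,0.36,0],
    [0.38,0.07,0.25,-0.02,0.36,0],
    [0.38,0.07,0.25,-0.02,0.36,0],
    [0.4,0.07,0.25,-0.02,0.36,0],
    [0.4,0.07,0.25,-0.02,0.36,0]
  ]
}}

```text
t: 10.55
ee_pos: [0.4227, 0.149, 0.2807]
orientation: [-3.137, 0.042, 0.052]
contact_force: [-0.2, 0.4, -4.3]
grip_width: 0.111
```

```bash
python3 -c "
from h import *
tip(40,(.531,.1616,.115))
tip(58,(.531,.1616,.11))
"
```

```text
pos [0.4227 0.149  0.2807] units [-0.31  0.24 -0.22] turn [-0.03  0.04  0.11] t 10.55 j [ 0.33  0.02 -0.05  1.54  0.02  1.85] F [-0.2  0.4 -4.3] g 0.111
pos [0.4227 0.149  0.2807] units [2.46 0.43 0.9 ] turn [-0.17  2.29  0.12] t 10.55 j [ 0.33  0.02 -0.05  1.54  0.02  1.85] F [-0.2  0.4 -4.3] g 0.111
```

>>> {"fn": "jog_arm", "kwargs": {
  "deltas": [
    [0.4,0.07,0.15,-0.02,0.38,0.02],
    [0.4,0.07,0.15,-0.02,0.38,0.02],
    [0.4,0.07,0.15,-0.02,0.38,0.02],
    [0.4,0.07,0.15,-0.02,0.38,0.02],
    [0.4,0.07,0.15,-0.02,0.38,0.02],
    [0.4,0.07,0.15,-0.02,0.38,0.02],
    [0,0,0,0,0,0],
    [0,0,0,0,0,0],
    [0,0,0,0,0,0]
  ]
}}

```text
t: 11.45
ee_pos: [0.4856, 0.151, 0.3008]
orientation: [-3.135, 0.346, 0.058]
contact_force: [-0.3, -0.1, -3.0]
grip_width: 0.112
```

```bash
python3 -c "
from h import *
tip(58,(.531,.1616,.11))
im=snap('side','a5',(180,70,350,230),3.2)
im=snap('top','a5t',(170,140,340,300),3.2)
cv2.imwrite('pics/a5b.png',cv2.resize(np.hstack([cv2.imread('pics/a5.png'),cv2.imread('pics/a5t.png')]),(800,376)))
"
```

```text
pos [0.4856 0.151  0.3008] units [-0.68  0.33 -0.1 ] turn [-0.05  0.11  0.09] t 11.45 j [0.26 0.4  0.41 1.92 0.07 1.76] F [-0.3 -0.1 -3. ] g 0.112
```

View pics/a5b.png

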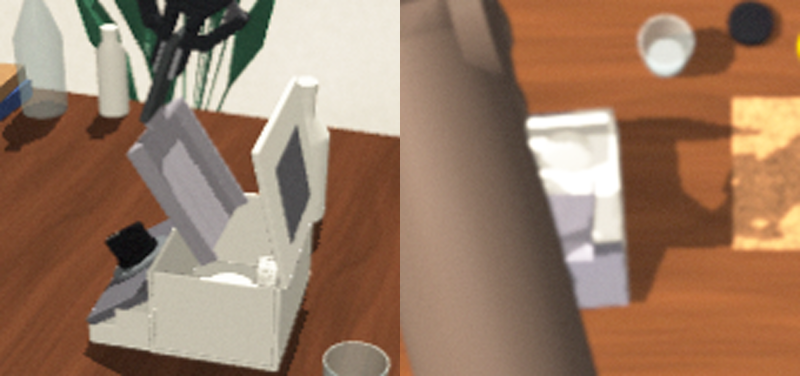

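The tray hangs tipped over the chamber and is empty. White caps show inside at (235,280), and the wrist load fell from about 4.3 N to 3.0 N. I'll raise the tray and reverse.

>>> {"fn": "jog_arm", "kwargs": {
  "deltas": [
    [0,0,0.5,0,0,0],
    [0,0,0.8,0,0,0],
    [0,0,0.8,0,-0.2,0],
    [-0.4,0,0.2,0,-0.6,0],
    [-0.6,0,0,0,-0.8,0],
    [-0.6,0,-0.2,0,-0.8,0],
    [-0.6,0,-0.2,0,-0.8,0],
    [-0.6,0,-0.2,0,-0.8,0],
    [-0.6,0,-0.2,0,-0.8,0],
    [-0.6,0,-0.2,0,-0.8,0],
    [-0.6,0,-0.2,0,-0.5,0],
    [0,0,0,0,0,0]
  ]
}}

```text
t: 12.75
ee_pos: [0.3828, 0.1487, 0.3379]
orientation: [3.114, -0.562, 0.058]
contact_force: [0.1, -0.7, -3.0]
grip_width: 0.11
```

```bash
python3 -c "
from h import *
plan((.36,.150,.26),Rt(SY,0))
im=snap('top','a6',(170,170,280,290),4)
snap('side','a6s',(180,70,350,230),3)
cv2.imwrite('pics/a6b.png',np.hstack([cv2.imread('pics/a6.png'),cv2.imread('pics/a6s.png')[:480,:360]]))
"
```

```text
pos [0.3828 0.1487 0.3379] units [-1.14  0.06 -3.89] turn [ 0.2  -0.62  0.18] t 12.75 j [ 0.58 -0.48 -0.43  1.14 -0.29  2.03] F [ 0.1 -0.7 -3. ] g 0.11
```

View pics/a6b.png

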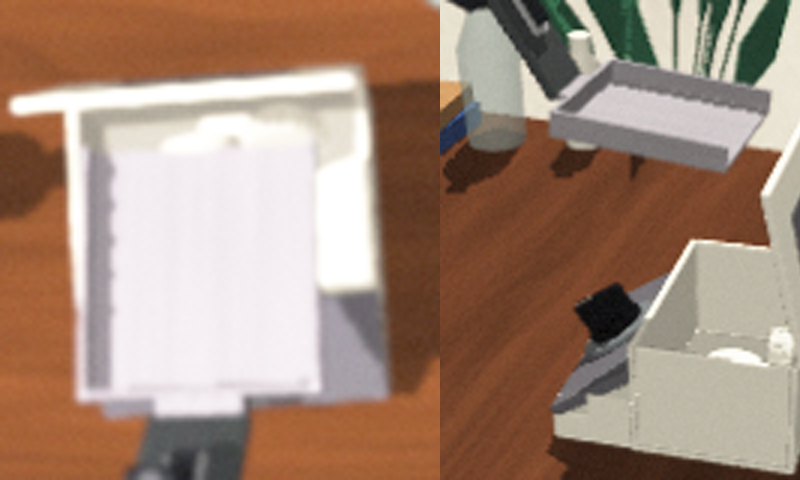

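The tray is empty. Two caps lie in the chamber at (735,355), and a third seems to stand against the back right corner at (780,345), which I'll check later. I'm taking the tray back to the mat.

>>> {"fn": "jog_arm", "kwargs": {
  "deltas": [
    [0,-0.6,-0.1,0,-0.05,-0.03],
    [0,-1,-0.1,0.02,-0.05,-0.03],
    [0,-1,-0.1,0.02,-0.05,-0.03],
    [0,-1,-0.1,0.02,-0.05,-0.03],
    [0,-1,-0.1,0.02,-0.05,-0.03],
    [0,-1,-0.1,0.02,-0.05,-0.03],
    [0,-1,-0.1,0.02,-0.05,-0.05],
    [0,-1,-0.1,0.02,-0.05,-0.1],
    [0,-1,-0.1,0.02,-0.05,-0.1],
    [0,-1,-0.1,0.02,-0.05,-0.1],
    [0.3,-1,-0.1,0.02,0,-0.1],
    [0.4,-1,-0.1,0.02,0,-0.1]
  ]
}}

```text
t: 14.05
ee_pos: [0.4094, -0.0943, 0.3274]
orientation: [-3.132, -0.623, -0.077]
contact_force: [-0.2, 0.0, -2.8]
grip_width: 0.109
```

```bash
python3 -c "
from h import *
plan((.479,-.1678,.12),Rt(TY,0))
"
```

```text
pos [ 0.4094 -0.0943  0.3274] units [  3.48  -3.68 -10.37] turn [-0.07 -0.19 -0.24] t 14.05 j [-0.34 -0.56 -0.52  1.    0.16  1.36] F [-0.2  0.  -2.8] g 0.109
```

>>> {"fn": "jog_arm", "kwargs": {
  "deltas": [
    [0.1,-0.6,-0.5,-0.01,-0.02,-0.02],
    [0.3,-0.6,-0.8,-0.01,-0.02,-0.02],
    [0.3,-0.6,-0.9,-0.01,-0.02,-0.02],
    [0.3,-0.6,-0.9,-0.01,-0.02,-0.02],
    [0.3,-0.6,-0.9,-0.01,-0.02,-0.02],
    [0.3,-0.5,-0.9,-0.01,-0.02,-0.02],
    [0.3,-0.2,-0.9,0,-0.02,-0.02],
    [0.3,0,-0.9,0,-0.02,-0.02],
    [0.3,0,-0.9,0,-0.02,-0.02],
    [0.3,0,-0.9,0,0,-0.02],
    [0.3,0,-0.9,0,0,-0.02],
    [0,0,0,0,0,0]
  ]
}}

```text
t: 15.25
ee_pos: [0.4819, -0.1956, 0.1383]
orientation: [-3.139, -0.63, -0.136]
contact_force: [-0.7, 0.2, -3.3]
grip_width: 0.109
```

```bash
python3 -c "
from h import *
plan((.479,-.1678,.062),Rt(TY,0))
"
```

```text
pos [ 0.4819 -0.1956  0.1383] units [-0.15  1.39 -3.82] turn [-0.03 -0.14  0.21] t 15.25 j [-0.51 -0.31 -0.82  0.47  0.22  1.26] F [-0.7  0.2 -3.3] g 0.109
```

>>> {"fn": "jog_arm", "kwargs": {
  "deltas": [
    [0,0.2,-0.4,0,-0.02,0.03],
    [0,0.2,-0.5,0,-0.02,0.03],
    [0,0.2,-0.5,0,-0.02,0.03],
    [0,0.2,-0.5,0,-0.02,0.03],
    [0,0.2,-0.5,0,-0.02,0.03],
    [0,0.2,-0.4,0,-0.02,0.03],
    [0,0.2,-0.4,0,-0.02,0.03],
    [0,0,-0.4,0,-0.02,0],
    [0,0,0,0,0,0]
  ]
}}

```text
t: 16.15
ee_pos: [0.4844, -0.1694, 0.0668]
orientation: [-3.137, -0.657, -0.108]
contact_force: [-1.4, -0.5, -3.5]
grip_width: 0.109
```

```bash
python3 -c "
from h import *
plan((.479,-.1678,.0575),Rt(TY,0))
"
```

```text
pos [ 0.4844 -0.1694  0.0668] units [-0.27  0.08 -0.47] turn [-0.02  0.06  0.01] t 16.15 j [-0.46 -0.27 -0.98  0.23  0.22  1.29] F [-1.4 -0.5 -3.5] g 0.109
```

>>> {"fn": "jog_arm", "kwargs": {
  "deltas": [
    [0,0,-0.2,0,0.03,0],
    [0,0,-0.2,0,0.03,0],
    [0,0,-0.1,0,0,0],
    [0,0,-0.1,0,0,0]
  ]
}}

```text
t: 16.55
ee_pos: [0.4869, -0.1706, 0.0573]
orientation: [-3.141, -0.654, -0.106]
contact_force: [-6.7, 1.8, 10.3]
grip_width: 0.108
```

```bash
python3 -c "
from h import *
plan((.479,-.1678,.0575),Rt(TY,0))
"
```

```text
pos [ 0.4869 -0.1706  0.0573] units [-0.4   0.14  0.01] turn [-0.    0.03  0.  ] t 16.55 j [-0.46 -0.25 -0.99  0.2   0.21  1.29] F [-6.7  1.8 10.3] g 0.108
```

The tray is on the mat (10 N up). I'll release it and withdraw along the plate.

>>> {"fn": "jog_arm", "kwargs": {
  "deltas": [
    [0,0,0.05,0,0,0],
    [0,0,0,0,0,0],
    [0,0,0,0,0,0],
    [0,0,0,0,0,0],
    [0,0,0,0,0,0]
  ],
  "gripper": 45
}}

```text
t: 17.05
ee_pos: [0.4903, -0.1722, 0.0626]
orientation: [3.14, -0.662, -0.104]
contact_force: [-0.6, 0.7, -0.7]
grip_width: 0.525
```

>>> {"fn": "jog_arm", "kwargs": {
  "deltas": [
    [-0.3,0,0.4,0,0,0],
    [-0.6,0.05,0.8,0,0,0],
    [-0.6,0.05,0.8,0,0,0],
    [-0.6,0.05,0.8,0,0,0],
    [-0.6,0.05,0.8,0,0,0],
    [-0.6,0.05,0.8,0,0,0],
    [-0.6,0,0.8,0,0,0],
    [-0.6,0,0.8,0,0,0],
    [-0.6,0,0.8,0,0,0]
  ]
}}

```text
t: 17.95
ee_pos: [0.3831, -0.1648, 0.2002]
orientation: [-3.141, -0.658, -0.103]
contact_force: [-0.1, -0.0, -0.3]
grip_width: 0.526
```

```bash
python3 - <<'E'
from h import *
plan((.45,.15,.3),Rt(TY,0))
t=snap("top","b_top"); s=snap("side","b_side")
a=cv2.resize(t[140:280,170:378],None,fx=2.9,fy=2.9,interpolation=cv2.INTER_CUBIC)[:,:560]
b=cv2.resize(s[95:225,210:330],None,fx=3,fy=3,interpolation=cv2.INTER_CUBIC)
o=np.zeros((600,800,3),np.uint8);
a=cv2.resize(t[165:280,170:380],(800,438),interpolation=cv2.INTER_CUBIC)  # 3.81
print(a.shape)
cv2.imwrite("pics/b.png",a)
E
```

```text
pos [ 0.3831 -0.1648  0.2002] units [ 3.34 15.74  4.99] turn [ 0.    0.06 -0.01] t 17.95 j [-0.62 -0.58 -0.82  0.74  0.31  1.15] F [-0.1 -0.  -0.3] g 0.526
(438, 800, 3)
```

View pics/b.png

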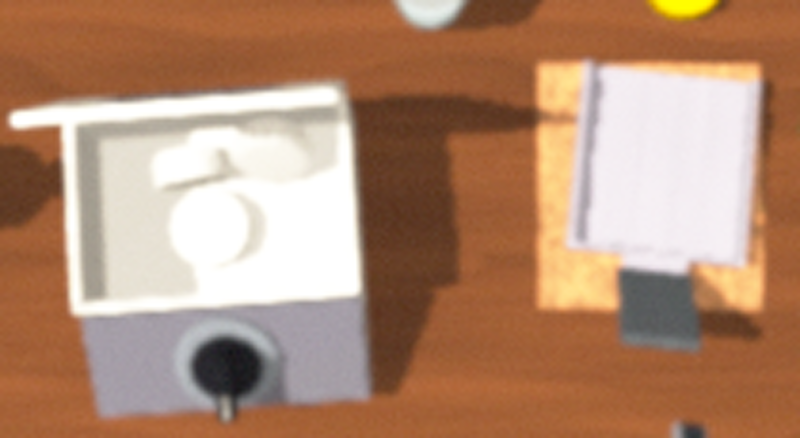

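The tray is flat on the mat, empty, and about 6 mm from where it started. In the chamber one cap lies flat at (210,225), and two lean near the back wall at (190,165) and (270,150). I'll check their height numerically and head for the lid.

```bash
python3 - <<'E'
from h import *
S=(293.3,181)
for p in [(270,150),(270,125),(300,150),(240,155),(230,130)]:
    x,e=tri(S,(170+p[0]/3.81,165+p[1]/3.81));print(p,x.round(3),round(e,3))
C=np.array([.561,.1636,0]);print(Ro.from_euler("z",-SY).apply(x-C).round(3))
plan((.50,.10,.36),Rt(SY,.65))
E
```

```text
(270, 150) [0.607 0.125 0.102] 0.013
(270, 125) [0.617 0.122 0.108] 0.004
(300, 150) [0.609 0.103 0.115] 0.021
(240, 155) [0.603 0.148 0.089] 0.009
(230, 130) [0.612 0.152 0.09 ] 0.011
[ 0.05  -0.015  0.09 ]
pos [ 0.384  -0.1659  0.2023] units [ 5.8  13.29  7.88] turn [0.1  4.74 1.19] t 18.05 j [-0.62 -0.58 -0.82  0.73  0.31  1.15] F [0.2 0.2 0.5] g 0.527
```

>>> {"fn": "jog_arm", "kwargs": {
  "deltas": [
    [0.2,0.5,1,0,0.35,0.1],
    [0.2,1,1,0,0.35,0.1],
    [0.2,1,1,0,0.35,0.1],
    [0.4,1,1,0,0.35,0.1],
    [0.4,1,1,0,0.35,0.1],
    [0.4,1,1,0,0.35,0.1],
    [0.4,1,1,0,0.35,0.1],
    [0.4,1,0.5,0.02,0.35,0.1],
    [0.5,1,0.5,0.02,0.35,0.1],
    [0.5,1,0,0.02,0.35,0.1],
    [0.5,1,0,0.02,0.35,0.1],
    [0.5,1,0,0.02,0.35,0.1]
  ],
  "gripper": 0
}}

```text
t: 19.25
ee_pos: [0.4825, 0.076, 0.3543]
orientation: [3.139, -0.051, 0.073]
contact_force: [0.7, -0.8, 0.1]
grip_width: 0.002
```

```bash
python3 -c "
from h import *
plan((.672,.170,.37),Rt(SY,.65))
"
```

```text
pos [0.4825 0.076  0.3543] units [9.47 4.7  0.79] turn [-0.01  0.36 -0.03] t 19.25 j [ 0.16  0.05  0.14  1.62 -0.01  1.66] F [ 0.7 -0.8  0.1] g 0.002
```

>>> {"fn": "jog_arm", "kwargs": {
  "deltas": [
    [0.7,0.4,0.2,0,0.03,0],
    [0.9,0.4,0.1,0,0.03,0],
    [0.9,0.4,0.1,0,0.03,0],
    [0.9,0.4,0.1,0,0.03,0],
    [0.9,0.4,0.1,0,0.03,0],
    [0.9,0.4,0.1,0,0.03,0],
    [0.9,0.4,0.1,0,0.03,0],
    [0.9,0.4,0.1,0,0.03,0],
    [0.9,0.4,0.1,0,0.03,0],
    [0.9,0.4,0.1,0,0.03,0],
    [0.9,0.4,0.1,0,0.03,0],
    [0,0,0,0,0,0]
  ]
}}

```text
t: 20.45
ee_pos: [0.6981, 0.1797, 0.3503]
orientation: [3.137, 0.017, 0.08]
contact_force: [0.7, -0.1, -1.3]
grip_width: 0.002
```

```bash
python3 -c "
from h import *
plan((.672,.170,.235),Rt(SY,.65))
"
```

```text
pos [0.6981 0.1797 0.3503] units [-1.3  -0.49 -5.77] turn [ 0.04 -0.12 -0.09] t 20.45 j [ 0.25  0.69  1.07  1.97 -0.    1.74] F [ 0.7 -0.1 -1.3] g 0.002
```

>>> {"fn": "jog_arm", "kwargs": {
  "deltas": [
    [0,-0.05,-0.8,0,0,0],
    [0,-0.05,-0.8,0,0,0],
    [0,-0.05,-0.9,0,0,0],
    [0,-0.05,-0.9,0,0,0],
    [0,-0.05,-0.9,0,0,0],
    [0,-0.05,-0.9,0,0,0],
    [0,0,-0.6,0,0,0],
    [0,0,0,0,0,0]
  ]
}}

```text
t: 21.25
ee_pos: [0.6946, 0.1748, 0.2181]
orientation: [3.134, 0.021, 0.081]
contact_force: [-0.9, 0.6, -0.5]
grip_width: 0.001
```

```bash
python3 - <<'E'
from h import *
R=Rt(SY,.65)
for phi in (1.3,1.1,.9,.7,.5,.3,.1,0):
    u=np.array([-np.cos(phi),0,np.sin(phi)]);n=np.array([np.sin(phi),0,np.cos(phi)])
    p=np.array([.561,.1636,0])+Ro.from_euler("z",SY).apply(np.array([.075,0,.11])+.125*u+.008*n+np.array([.0145,0,0]))
    print(phi,p.round(3),end=" ")
plan((.672,.170,.235),R)
E
```

```text
1.3 [0.625 0.168 0.233] 1.1 [0.601 0.166 0.225] 0.9 [0.579 0.165 0.213] 0.7 [0.56  0.164 0.197] 0.5 [0.545 0.162 0.177] 0.3 [0.534 0.162 0.155] 0.1 [0.527 0.161 0.13 ] 0 [0.526 0.161 0.118] pos [0.6946 0.1748 0.2181] units [-1.13 -0.24  0.85] turn [ 0.07 -0.15 -0.09] t 21.25 j [ 0.25  0.54  0.5   1.55 -0.    1.74] F [-0.9  0.6 -0.5] g 0.001
```

>>> {"fn": "jog_arm", "kwargs": {
  "deltas": [
    [-0.5,-0.03,0.1,0,-0.02,0],
    [-0.5,-0.03,0.1,0,-0.02,0],
    [-0.5,-0.03,0.1,0,-0.02,0],
    [-0.5,-0.03,0.1,0,-0.02,0],
    [-0.5,-0.03,0.05,0,-0.02,0],
    [-0.5,-0.03,0,0,0,0],
    [-0.5,-0.03,0,0,0,0],
    [-0.5,-0.03,0,0,0,0],
    [-0.5,-0.03,0,0,0,0]
  ]
}}

```text
t: 22.15
ee_pos: [0.5982, 0.1688, 0.2283]
orientation: [3.132, -0.002, 0.081]
contact_force: [1.9, 0.3, -0.2]
grip_width: -0.0
```

>>> {"fn": "jog_arm", "kwargs": {
  "deltas": [
    [-0.5,-0.03,-0.15,0,0,0],
    [-0.5,-0.03,-0.2,0,0,0]
  ]
}}

```text
t: 22.35
ee_pos: [0.5773, 0.1676, 0.2226]
orientation: [3.132, -0.006, 0.081]
contact_force: [0.8, -0.1, -0.1]
grip_width: -0.002
```

>>> {"fn": "jog_arm", "kwargs": {
  "deltas": [
    [-0.4,-0.03,-0.6,0,0,0],
    [-0.4,-0.03,-0.6,0,0,0],
    [-0.4,-0.03,-0.6,0,0,0],
    [-0.4,0,-0.6,0,0,0],
    [-0.3,0,-0.6,0,0,0],
    [-0.3,0,-0.6,0,0,0]
  ]
}}

```text
t: 22.95
ee_pos: [0.5297, 0.1654, 0.1536]
orientation: [3.133, -0.019, 0.081]
contact_force: [2.2, 0.1, 0.9]
grip_width: -0.0
```

>>> {"fn": "jog_arm", "kwargs": {
  "deltas": [
    [-0.2,0,-0.6,0,0,0],
    [-0.1,0,-0.6,0,0,0],
    [0,0,-0.4,0,0,0]
  ]
}}

```text
t: 23.25
ee_pos: [0.5215, 0.165, 0.1211]
orientation: [3.133, -0.022, 0.081]
contact_force: [-0.2, -0.0, 0.8]
grip_width: 0.002
```

>>> {"fn": "jog_arm", "kwargs": {
  "deltas": [
    [0,0,-0.2,0,0,0],
    [0,0,-0.2,0,0,0]
  ]
}}

```text
t: 23.45
ee_pos: [0.5214, 0.1651, 0.1175]
orientation: [3.134, -0.026, 0.081]
contact_force: [-17.5, -5.0, 46.9]
grip_width: -0.001
```

>>> {"fn": "jog_arm", "kwargs": {
  "deltas": [
    [0,0,-0.15,0,0,0],
    [0,0,-0.1,0,0,0]
  ]
}}

```text
t: 23.65
ee_pos: [0.5213, 0.165, 0.1181]
orientation: [3.135, -0.03, 0.081]
contact_force: [-3.6, -1.3, 7.2]
grip_width: 0.001
```

The lid met a hard stop at TCP z = 0.1175–0.118 (lid top shut = 0.118), so it's shut. I'll back off and take one enlarged composite of the knob, using the earlier unobstructed pictures.

>>> {"fn": "jog_arm", "kwargs": {
  "deltas": [
    [0,0,0.8,0,0,0],
    [0,0,1,0,0,0],
    [-0.3,-0.5,1,0,-0.2,0],
    [-0.8,-1,1,0,-0.4,0],
    [-0.8,-1,1,0,-0.4,0],
    [-0.8,-1,0.8,0,-0.4,0],
    [-0.8,-1,0.5,0,-0.4,0],
    [-0.8,-1,0,0,-0.4,0],
    [-0.8,-1,0,0,-0.4,0],
    [-0.5,-1,0,0,-0.4,0],
    [0,-1,0,0,-0.4,0],
    [0,-1,0,0,-0.4,0]
  ],
  "gripper": 50
}}

```text
t: 24.85
ee_pos: [0.4085, -0.028, 0.2475]
orientation: [3.08, -0.587, 0.104]
contact_force: [-0.6, -0.1, -0.1]
grip_width: 0.585
```

```bash
python3 - <<'E'
from h import *
t=snap("top","k_top"); s=snap("side","k_side")
plan((.4,.15,.2),Rt(SY,.05))
a=t[236:286,192:270-28+8]; b=s[155:225,215:270]
a=cv2.resize(t[232:282,205:255],(400,400),interpolation=cv2.INTER_CUBIC) #x8
b=cv2.resize(s[155:205,215:265],(400,400),interpolation=cv2.INTER_CUBIC) #x8
c=cv2.resize(s[90:230,200:340],(400,400)) ; d=cv2.resize(t[160:300,170:310],(400,400))
f=np.vstack([np.hstack([a,b]),np.hstack([d,c])[::2,::2].repeat(1,0) if 0 else cv2.resize(np.hstack([d,c]),(800,400))])
cv2.imwrite("pics/k.png",cv2.resize(f[:600],(800,600)))
E
```

```text
pos [ 0.4073 -0.0295  0.2464] units [-0.37  8.97 -2.32] turn [ 0.37 -0.08  0.03] t 24.95 j [-0.11 -0.59 -0.7   0.88  0.06  1.39] F [-0.5  0.2 -0.7] g 0.587
```

View pics/k.png

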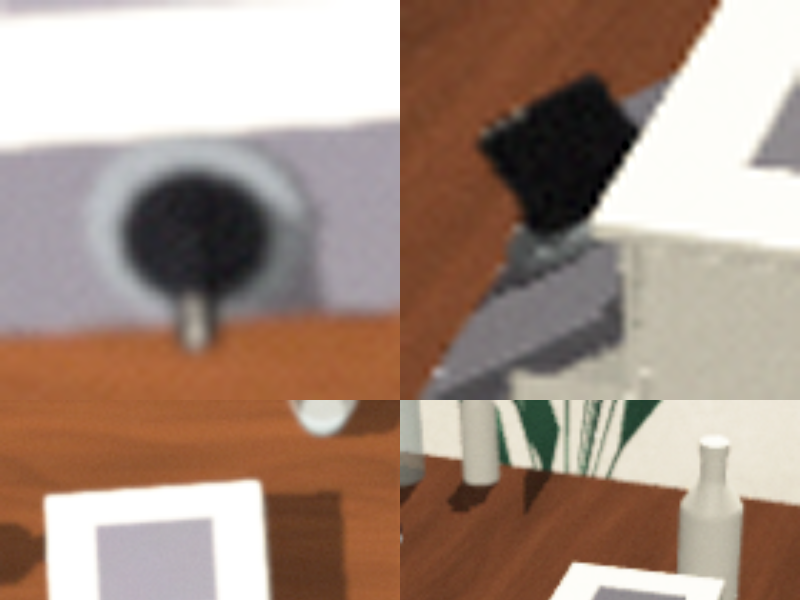

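In the enlarged view the lid is shut flat, with its inset visible. The top view shows the knob's black disc at (197,235) and the bar's pale front tip at (195,350). The side view shows the bar's top edge from (480,145) to (600,72), so the bar runs up and down the slope (knob at 0).

```bash
python3 - <<'E'
from h import *
C=np.array([.561,.1636,0]);Z=Ro.from_euler("z",SY)
loc=lambda p:Z.apply(np.array(p)-C,inverse=True).round(4)
f,e=tri((224.7,172.8),(229.1,275.4));print("front tip",f.round(4),loc(f),e)
# side rays cut with steriliser plane y=0
nrm=Z.apply([0,1,0])
for k,p in [("front",(224.7,172.8)),("mid",(232.2,168.2)),("back",(239.7,163.7)),("bottom front",(232.2,184))]:
    o,d=ray("side",p)
    for y0 in (0,-.007):
        s=((C+nrm*y0-o)@nrm)/(d@nrm);print(k,y0,loc(o+s*d))
# disc centre from top at its expected height
for z in (.06,.07,.08): print("disc",z,loc(onz("top",(229.2,261),z)))
# lid corners top, shut: z=.118
t=cv2.imread("pics/k_top.png");m=(t.min(2)>225).astype(np.uint8);n,l,st,_=cv2.connectedComponentsWithStats(m)
i=1+st[1:,4].argmax();m=(l==i).astype(np.uint8);r=cv2.minAreaRect(cv2.convexHull(cv2.findNonZero(m)));print(r)
P=np.array([onz("top",q,.118) for q in cv2.boxPoints(r)]);print(P.round(4),P.mean(0),"local",loc(P.mean(0)))
E
```

```text
front tip [0.4007 0.1554 0.0729] [-0.1604  0.0027  0.0729] 7.72278618022673e-05
front 0 [-0.1594  0.      0.0746]
front -0.007 [-0.1565 -0.007   0.079 ]
mid 0 [-0.1356  0.      0.0932]
mid -0.007 [-0.1329 -0.007   0.0975]
back 0 [-0.1124 -0.      0.111 ]
back -0.007 [-0.1099 -0.007   0.1151]
bottom front 0 [-0.1386 -0.      0.0402]
bottom front -0.007 [-0.1359 -0.007   0.0448]
disc 0.06 [-0.1195  0.002   0.06  ]
disc 0.07 [-0.1197  0.0008  0.07  ]
disc 0.08 [-0.1198 -0.0004  0.08  ]
((224.24874877929688, 219.41812133789062), (57.59760665893555, 75.82077026367188), 86.24827575683594)
[[0.6295 0.2808 0.118 ]
 [0.6447 0.0676 0.118 ]
 [0.4839 0.0553 0.118 ]
 [0.4685 0.2644 0.118 ]] [0.55665593 0.16702271 0.118     ] local [-0.0041  0.0037  0.118 ]
```

```bash
cat >> h.py <<'E'
KY=.072
def Rk(turn=0):
    z=np.array([np.sin(.6),0,-np.cos(.6)]);x=np.array([0,1.,0])
    return Ro.from_euler("z",KY)*Ro.from_rotvec(turn*z)*Ro.from_matrix(np.c_[x,np.cross(z,x),z])
E
python3 -c "
from h import *
plan((.3769,.1529,.1638),Rk())"
```

```text
pos [ 0.4073 -0.0295  0.2464] units [-1.52  9.12 -4.13] turn [-5.97 -0.25  9.34] t 24.95 j [-0.11 -0.59 -0.7   0.88  0.06  1.39] F [-0.5  0.2 -0.7] g 0.587
```

>>> {"fn": "jog_arm", "kwargs": {
  "deltas": [
    [-0.3,0.3,0,-0.45,-0.02,0.7],
    [-0.2,0.7,0,-0.45,-0.02,0.7],
    [-0.2,0.7,0,-0.45,-0.02,0.7],
    [-0.2,0.7,0,-0.45,-0.02,0.7],
    [-0.2,0.7,-0.1,-0.45,-0.02,0.7],
    [-0.1,0.7,-0.2,-0.45,-0.02,0.7],
    [-0.1,0.7,-0.2,-0.45,-0.02,0.7],
    [-0.1,0.7,-0.2,-0.45,-0.02,0.7],
    [0,0.7,-0.2,-0.45,-0.02,0.7],
    [0,0.7,-0.3,-0.45,-0.02,0.7],
    [0,0.7,-0.3,-0.45,-0.02,0.7],
    [0,0.7,-0.3,-0.45,-0.02,0.7]
  ]
}}

```text
t: 26.15
ee_pos: [0.3791, 0.1411, 0.2144]
orientation: [2.54, -0.054, 1.558]
contact_force: [-0.4, -0.4, -0.8]
grip_width: 0.588
```

```bash
python3 -c "
from h import *
plan((.3769,.1529,.1638),Rk())"
```

```text
pos [0.3791 0.1411 0.2144] units [-0.11  0.59 -2.53] turn [-0.39  0.    0.61] t 26.15 j [ 0.55 -0.57 -0.76  0.83 -0.27  0.51] F [-0.4 -0.4 -0.8] g 0.588
```

>>> {"fn": "jog_arm", "kwargs": {
  "deltas": [
    [0,0.15,-0.6,-0.1,0,0.15],
    [0,0.15,-0.6,-0.1,0,0.15],
    [0,0.15,-0.6,-0.1,0,0.15],
    [0,0.15,-0.6,-0.1,0,0.15],
    [0,0,0,0,0,0]
  ]
}}

```text
t: 26.65
ee_pos: [0.3782, 0.1556, 0.161]
orientation: [2.546, 0.005, 1.648]
contact_force: [-0.7, -0.1, -0.4]
grip_width: 0.588
```

```bash
python3 -c "
from h import *
plan((.4388,.1573,.073),Rk())
snap('side','k2');snap('top','k2t')"
```

```text
pos [0.3782 0.1556 0.161 ] units [ 3.03  0.09 -4.4 ] turn [ 0.04 -0.03 -0.04] t 26.65 j [ 0.59 -0.54 -0.86  0.72 -0.29  0.44] F [-0.7 -0.1 -0.4] g 0.588
```

Aligned. I'm going down along the knob axis in two stages and watching the force.

>>> {"fn": "jog_arm", "kwargs": {
  "deltas": [
    [0.4,0,-0.55,0,0,0],
    [0.4,0,-0.55,0,0,0],
    [0.4,0,-0.55,0,0,0],
    [0.4,0,-0.55,0,0,0],
    [0.4,0,-0.55,0,0,0],
    [0,0,0,0,0,0]
  ]
}}

```text
t: 27.35
ee_pos: [0.4238, 0.1553, 0.1129]
orientation: [2.534, -0.002, 1.641]
contact_force: [-0.5, -0.3, -0.5]
grip_width: 0.581
```

```bash
python3 -c "
from h import *
plan((.4388,.1573,.073),Rk())"
```

```text
pos [0.4238 0.1553 0.1129] units [ 0.75  0.1  -2.  ] turn [-0.02  0.05  0.02] t 27.35 j [ 0.51 -0.43 -0.93  0.51 -0.24  0.37] F [-0.5 -0.3 -0.5] g 0.581
```

>>> {"fn": "jog_arm", "kwargs": {
  "deltas": [
    [0.15,0.03,-0.5,0,0,0],
    [0.15,0.03,-0.5,0,0.02,0],
    [0.2,0.03,-0.5,0,0.02,0],
    [0.1,0,-0.3,0,0,0],
    [0,0,0,0,0,0]
  ]
}}

```text
t: 27.85
ee_pos: [0.438, 0.1572, 0.0798]
orientation: [2.535, -0.005, 1.638]
contact_force: [-0.3, -0.1, -0.5]
grip_width: 0.585
```

```bash
python3 -c "
from h import *
plan((.4388,.1573,.073),Rk())"
```

```text
pos [0.438  0.1572 0.0798] units [ 0.04  0.01 -0.34] turn [-0.04  0.05  0.04] t 27.85 j [ 0.49 -0.36 -0.97  0.4  -0.23  0.36] F [-0.3 -0.1 -0.5] g 0.585
```

>>> {"fn": "jog_arm", "kwargs": {
  "deltas": [
    [0,0,-0.25,0,0.03,0.02],
    [0,0,0,0,0,0]
  ]
}}

```text
t: 28.05
ee_pos: [0.4381, 0.1573, 0.0752]
orientation: [2.538, -0.006, 1.64]
contact_force: [-0.5, 0.9, -0.3]
grip_width: 0.584
```

>>> {"fn": "jog_arm", "kwargs": {
  "deltas": [
    [0,0,0,0,0,0],
    [0,0,0,0,0,0],
    [0,0,0,0,0,0],
    [0,0,0,0,0,0],
    [0,0,0,0,0,0],
    [0,0,0,0,0,0]
  ],
  "gripper": 0
}}

```text
t: 28.65
ee_pos: [0.4383, 0.1562, 0.0762]
orientation: [2.537, -0.004, 1.639]
contact_force: [1.5, -0.2, -1.1]
grip_width: 0.15
```

```bash
python3 -c "
from h import *
plan((.4388,.1573,.073),Rk()); print(ctrl.read_state()['wrist_torque'],Rk().apply([0,0,1]))"
```

```text
pos [0.4383 0.1562 0.0762] units [ 0.03  0.05 -0.16] turn [-0.03  0.03  0.03] t 28.65 j [ 0.49 -0.36 -0.98  0.39 -0.23  0.35] F [ 1.5 -0.2 -1.1] g 0.15
[-0.1192279   0.4404149   0.00788536] [ 0.56317955  0.04061914 -0.82533561]
```

Gripped at 12.8 mm, about the bar's 14 mm width. Turning clockwise about the tool z axis.

>>> {"fn": "jog_arm", "kwargs": {
  "deltas": [
    [0,0,0,0.4,0.03,-0.58],
    [0,0,0,0.4,0.03,-0.58],
    [0,0,0,0.4,0.03,-0.58],
    [0,0,0,0.4,0.03,-0.58],
    [0,0,0,0.4,0.03,-0.58],
    [0,0,0,0.4,0.03,-0.58]
  ]
}}

```text
t: 29.25
ee_pos: [0.4379, 0.1541, 0.0759]
orientation: [2.629, -0.332, 1.111]
contact_force: [0.0, -2.5, -0.5]
grip_width: 0.15
```

```bash
python3 -c "
from h import *
plan((.4383,.1562,.0762),Rk(1.2)); plan((.4383,.1562,.0762),Rk(0))"
```

```text
pos [0.4379 0.1541 0.0759] units [0.02 0.1  0.02] turn [ 2.37  0.18 -3.42] t 29.25 j [ 0.49 -0.36 -0.98  0.39 -0.23  0.97] F [ 0.  -2.5 -0.5] g 0.15
pos [0.4379 0.1541 0.0759] units [0.02 0.1  0.02] turn [-2.48 -0.15  3.67] t 29.25 j [ 0.49 -0.36 -0.98  0.39 -0.23  0.97] F [ 0.  -2.5 -0.5] g 0.15
```

>>> {"fn": "jog_arm", "kwargs": {
  "deltas": [
    [0,0,0,0.4,0.03,-0.58],
    [0,0,0,0.4,0.03,-0.58],
    [0,0,0,0.4,0.03,-0.58],
    [0,0,0,0.4,0.03,-0.58],
    [0,0,0,0.4,0.03,-0.58],
    [0,0,0,0.3,0.02,-0.45],
    [0,0,0,0.2,0.01,-0.3],
    [0,0,0,0,0,0]
  ]
}}

```text
t: 30.05
ee_pos: [0.4366, 0.1527, 0.075]
orientation: [2.93, -0.562, 0.444]
contact_force: [2.6, -0.9, -1.7]
grip_width: 0.15
```

```bash
python3 -c "
from h import *
plan((.4383,.1562,.0762),Rk(1.2));print(ctrl.read_state()['wrist_torque']@Rk().apply([0,0,1]))"
```

```text
pos [0.4366 0.1527 0.075 ] units [0.09 0.18 0.06] turn [-0.19 -0.03  0.37] t 30.05 j [ 0.48 -0.36 -0.97  0.4  -0.23  1.61] F [ 2.6 -0.9 -1.7] g 0.15
-1.7349197178796067
```

The tool has turned 1.26 rad and the reaction is 1.7 N m, well above the 0.10 N m detent, so the knob is against its end stop. I'll relieve it, release and withdraw along the axis.

>>> {"fn": "jog_arm", "kwargs": {
  "deltas": [
    [0,0,0,-0.19,-0.02,0.3],
    [0,0,0,0,0,0]
  ]
}}

```text
t: 30.25
ee_pos: [0.4367, 0.1527, 0.075]
orientation: [2.897, -0.552, 0.506]
contact_force: [0.8, -1.1, -0.5]
grip_width: 0.147
```

>>> {"fn": "jog_arm", "kwargs": {
  "deltas": [
    [0,0,0,0,0,0],
    [0,0,0,0,0,0],
    [0,0,0,0,0,0],
    [0,0,0,0,0,0]
  ],
  "gripper": 45
}}

```text
t: 30.65
ee_pos: [0.4369, 0.1532, 0.0755]
orientation: [2.9, -0.553, 0.502]
contact_force: [-0.2, 0.1, 0.3]
grip_width: 0.528
```

>>> {"fn": "jog_arm", "kwargs": {
  "deltas": [
    [-0.25,0,0.37,0,0,0],
    [-0.5,0,0.75,0,0,0],
    [-0.5,0,0.75,0,0,0],
    [-0.5,0,0.75,0,0,0],
    [-0.5,0,0.75,0,0,0],
    [-0.5,0,0.75,0,0,0],
    [-0.5,-0.5,0.75,0,0,0],
    [0,-1,0.75,0,0,0],
    [0,-1,0.5,0,0,0],
    [0,-1,0,0,0,0],
    [0,-1,0,0,0,0],
    [0,-1,0,0,0,0]
  ]
}}

```text
t: 31.85
ee_pos: [0.3644, 0.0421, 0.2105]
orientation: [2.9, -0.561, 0.511]
contact_force: [0.2, -0.4, 0.0]
grip_width: 0.527
```

```bash
python3 - <<'E'
from h import *
t=snap("top","f_top");s=snap("side","f_side")
st=ctrl.read_state();print(st["t"],st["ee_pos"],st["contact_force"])
# knob pointer / bar direction in the top view: dark pixels, and pale tip
def tip_dir(im,n):
    w=im[250:292,205:262].astype(int)
    ys,xs=np.where(w.max(2)<60);print(n,"dark",len(xs),(xs.mean()+205).round(1),(ys.mean()+250).round(1),np.cov(xs,ys).round(1).tolist())
tip_dir(cv2.imread("pics/k_top.png"),"before");tip_dir(t,"after")
b=cv2.imread("pics/k_side.png")
for n,i in(("before",b),("after",s)):
    w=i[155:205,215:265];ys,xs=np.where(w.max(2)<50);print(n,"side dark",len(xs),xs.min()+215,xs.max()+215,ys.min()+155,ys.max()+155)
# lid still shut? tray, bystanders: difference to earlier images
k=cv2.imread("pics/k_top.png")
m=((t.min(2)>225)).astype(np.uint8);n_,l,stt,_=cv2.connectedComponentsWithStats(m);i=1+stt[1:,4].argmax()
print("lid rect",cv2.minAreaRect(cv2.convexHull(cv2.findNonZero((l==i).astype(np.uint8)))))
o=cv2.imread("pics/top0.png")
for n,(x0,y0,x1,y1) in {"white":(110,195,160,232),"oil":(410,220,460,250),"beaker":(268,142,298,175),"tray":(305,175,375,265)}.items():
    print(n,"mean abs diff",np.abs(t[y0:y1,x0:x1].astype(int)-o[y0:y1,x0:x1]).mean().round(1), "vs k",np.abs(t[y0:y1,x0:x1].astype(int)-k[y0:y1,x0:x1]).mean().round(1))
E
```

```text
31.95 [0.36450939 0.04026008 0.21032995] [-0.1278524   0.39614134 -0.06407834]
before dark 187 229.4 261.2 [[17.6, 1.2], [1.2, 12.9]]
after dark 195 229.9 261.9 [[44.4, 22.2], [22.2, 32.4]]
before side dark 223 225 244 165 184
after side dark 146 230 244 165 184
lid rect ((224.1751251220703, 219.45176696777344), (57.21137619018555, 75.94935607910156), 85.91438293457031)
white mean abs diff 1.8 vs k 1.8
oil mean abs diff 2.1 vs k 2.1
beaker mean abs diff 2.0 vs k 1.9
tray mean abs diff 11.0 vs k 2.6
```

```bash
python3 - <<'E'
from h import *
C=np.array([.561,.1636,0]);Z=Ro.from_euler("z",KY);g=np.array([.4292,.1566,.087])
e1=Z.apply([-np.cos(.6),0,-np.sin(.6)]);ax=Z.apply([-np.sin(.6),0,np.cos(.6)])
b=cv2.imread("pics/k_top.png").astype(int);t=cv2.imread("pics/f_top.png").astype(int)
for a in np.arange(-.3,1.6,.15):
    P=g+ax*.007+Ro.from_rotvec(-a*ax).apply(e1)*.0235
    u,v=proj("top",P)[0];u,v=int(round(u)),int(round(v))
    print(round(a,2),(u,v),b[v-1:v+2,u-1:u+2].mean((0,1)).round(),t[v-1:v+2,u-1:u+2].mean((0,1)).round())
E
```

```text
-0.3 (231, 273) [ 79.  93. 117.] [ 80. 107. 162.]
-0.15 (230, 273) [109. 120. 134.] [ 82. 109. 162.]
0.0 (229, 274) [119. 133. 152.] [ 65. 101. 165.]
0.15 (228, 274) [109. 125. 150.] [ 66. 101. 164.]
0.3 (227, 273) [ 99. 113. 138.] [ 88. 112. 162.]
0.45 (225, 273) [ 93. 113. 158.] [ 85. 108. 159.]
0.6 (224, 273) [ 97. 118. 164.] [ 80. 106. 156.]
0.75 (223, 272) [131. 137. 164.] [108. 125. 157.]
0.9 (222, 271) [156. 153. 166.] [140. 153. 167.]
1.05 (221, 271) [153. 150. 164.] [137. 146. 160.]
1.2 (221, 270) [168. 163. 169.] [134. 141. 148.]
1.35 (220, 269) [174. 168. 171.] [117. 115. 120.]
1.5 (220, 268) [177. 172. 172.] [108. 104. 107.]
```

```bash
python3 -c "
from rig import ctrl
print(ctrl.finish_job())"
```

```text
the job is handed in; nothing more can be done
None
```

The job is done and handed in at about 32 s of the 72 s allowed; no verdict was reported. I tipped the caps into the steriliser, put the tray back on its mat, shut the lid and turned the knob clockwise to its end stop.

**Last checks**
- **Caps:** The wrist load fell from about 4.3 N to 3.0 N on tipping, and the top view before I shut the lid showed all three caps in the chamber. One lay flat and two leaned near the back wall. My estimate of one leaning cap's upper edge was 0.09–0.115 m, close to the 0.110 m rim. I did not measure the cap centres against the 0.105 m limit; the lid shutting fully suggests they fit below it.
- **Tray:** It lies flat and empty on the mat, about 6 mm from where it started, and had not moved in the last picture.
- **Lid:** It met a hard stop at 0.118 m, which is its shut height, and the last picture shows it still flat. That press peaked at about 50 N, read at the wrist. The contact was the shut fingertips, and the wrist limit is 120 N.
- **Knob:** The tool turned it about 1.26 rad and met a 1.7 N m stop. Afterwards the pale pointer was gone from its zero position and the bar had moved clockwise. A pixel check put the bar roughly at or past 1.2 rad, but was too coarse to give a sharp angle.
- **Bottles and beaker:** The pictures show no change from the start, and the arm was clear of everything at hand-in.

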